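# Tighten the tray clamp on the buffet counter and fold its lever down

### The arm

A 6-joint arm with a two-finger parallel gripper is mounted at the origin on the work surface. World frame = base frame: x ahead of the robot, y to its left, z up, the work surface at z = 0. Lengths are in mm, angles in rad, forces in N, time in s.
With the tool pointing down it reaches from about 400 to 825 mm from the base axis. Payload 7 kg.
Tool frame: the origin (TCP) lies at the very end of the fingers, on their centre line; the grasp point (between the pads) lies 19 mm behind it (env.pinch_z is the z of the grasp point in the tool frame, in mm); z points along the fingers, y is the line along which they close (so a half turn about z gives the same grasp; the last joint's range is limited). The gripper opens to 88 mm and grips with 3 to 60 N. Pads are 19 mm wide; open, the fingers measure 130 mm over their backs; the gripper's body (78 mm by 193 mm) begins 47 mm behind the grasp point.
Start: joints at [-1, 0.359, 0.012, 0, -1.224, -0.288], TCP at [188.329, -648.172, 226.561] pointing down, gripper open.
Joint ranges: [-3.07, 3.07], [-1.43, 2.12], [-1.02, 1.25], [-3.03, 1.67], [-3.05, -0], [-3.03, 3.03]. Speed limits (rad/s): [2.39, 2.39, 3.01, 3.14, 3.14, 3.14].

### API

Orientations are given as a unit quaternion [x, y, z, w].
In Python, from station import env, monitor, imaging, spotter gives the robot as it stands. Calls block until the motion is done:
- env.goto(position, orientation): joint-space move of the TCP to a pose.
- env.move_linear(position, max_speed=150, orientation=None): straight line of the TCP; orientation=None keeps the orientation; max_speed is the mean speed in mm/s.
- env.move_joints(angles): joint-space move.
- env.open_jaws() and env.grasp(force=None): open the fingers fully, or close them until they stop; force is the grip in N (None keeps the last).
- env.wait(seconds).
- env.solve_ik(position, orientation): joint angles nearest the present ones, or None.
- monitor.read_state(): the state.
- imaging.snapshot(name): name is "scene" or "top"; returns (picture, depth): 384x512x3 uint8, red, green, blue; 384x512 float32, mm along the optical axis (not along the pixel's ray), 0 where there is no reading.
- imaging.camera_params(name): a dict with "fx", "fy", "cx", "cy" (pixels), "k1" (the pictures are not rectified: a ray, as slopes to the right and down, at radius r is drawn at 1 + k1 r^2 times it, then the intrinsics apply), "R" (3x3) and "t" (3): a world point X has camera coordinates R X + t. Camera axes: x right, y down, z forward; pixel columns grow to the right and rows downward; lengths in mm; the calibration is good to about 2 mm. A picture is of the moment at which its call begins. camera_params takes no time and is no camera call.
A pose or a line that the arm cannot do raises env.MotionError and nothing moves.
- env.hand_in(): hands the job in; it is judged then, once.
Trained networks look in the newest picture that a camera, given by its name, has taken for a name from the list of things; names that differ only in an ending like _2 or _b are one class to them, and where a whole thing is asked for, a point or a joint stands for the part that bears it (a point fixed in the world has none). Each returns a list of dicts, best first, with "conf" (0 to 1); they miss things now and then, are a little off and sometimes report something else, mostly with a low value. They report only what shows in the picture. A call takes as long as a camera call. They do not tell look-alikes from the thing itself.
- spotter.search_frame(camera, label): "point" ([row, column] as shares, 0 to 1, of the picture: columns of its width, rows of its height, amid what is visible of it).
- spotter.masks_of(camera, label): "pixels" (384x512 bool, what is visible of it) and "point" ([row, column] as shares, 0 to 1, of the picture: columns of its width, rows of its height, amid what is visible of it).
The state is a dict: "time": time; "q": joint angles; "joint_velocities": joint speeds; "tau": joint torques, N m; "tool_pos": TCP position; "eef_rot": TCP orientation; "contact_force": force on the tool from outside, world axes, zero at the start; "moment": the same for the moment, N m; "opening": opening from 0.0 (shut) to 1.0 (fully open); "grip_force": force on a finger pad.
Only numpy, scipy, OpenCV 4.12 (cv2) and the standard library are available. Lean on these libraries where they do the work, as an engineer would, in place of code of your own. Each camera call takes 0.05 s, during which the arm holds its last target. There are 200 camera calls.

### The job

Secure the bamboo serving tray: with its lever standing up, turn the clamp's lever bolt clockwise (seen from above) until it is just snug, not forced any further. Then fold the lever right down flat in the direction it folds, and let go, leaving the glasses on the tray and the sugar jar where they are.

Things in the scene. Friction and masses are not known exactly. Their poses are not given: they have to be found in the camera images.
- clamp: Fixed steel C-shaped bracket, 60 mm (x) by 76 mm (y), top 44 mm above the counter. Origin on the counter, on the bolt's vertical axis; z up. The fixed tray (300 x 220 mm, rim 28 mm and floor 18 mm above the counter) lies on its +y side, its near wall under the bolt. A brass spring washer, 31 mm across, lies on top round the bolt, its top face 47 mm above the counter.
- bolt: Screw with a round steel head, 34 mm across, 12 mm high. Origin: centre of the head's underside; z up. Clockwise from above screws it in, sinking 0.8 mm per rad; it starts 1.6 to 2.7 mm above the washer. The lever folds towards its +x, which when tight points within 0.9 rad of the clamp's -y (differs each time). Torque 0.06 N m running free, then see washer; 0.1 less read at a stop.
- pin (a point): Centre of the lever's hinge pin, 26 mm above the bolt's origin on its axis; the pin lies along the bolt's y. It sits in a steel fork on the head, 26 mm wide in the bolt's y, 18 mm in x, up to 35 mm above the bolt's origin. Site axes as the bolt's.
- washer (a joint): How far the bolt's head has squeezed the spring washer, m: 0 until it bears on it. From there the torque on the bolt is 0.12 N m (friction) plus 2 N m per further rad, each rad squeezing 0.8 mm. Snug from 0.016 mm (0.02 rad, 0.16 N m); overtightened beyond 0.18 mm (0.22 rad, 0.57 N m). Let go, it springs back to 0.05 mm at most, else it stays. Too small to read well: go by torque.
- lever (a joint): Fold angle of the lever, rad: 0 = standing straight up (it starts within 0.1 of that), 1.571 = folded flat, its end stop. A stiff pin (0.22 N m) keeps it where it is left.
- lever_grip (a point): Middle of the lever, 34 mm from the pin: where to pinch it upright. Black bar, section 24 mm (bolt's x) by 14 mm (bolt's y), from 8 mm below the pin to 56 mm above. It folds in the plane of its broad way: pinch it across the 14 mm. Its back (bolt's -x), which one pushes to fold it, has a red strip. Site axes: z along the lever to its tip, y as the bolt's.
- lever_tip (a point): Centre of the lever's free end, 56 mm from the pin.
- glass_a: Drinking glass on the tray, 60 mm across, 100 mm high, origin under its centre. Leave it alone.
- glass_b: The second such glass on the tray. Leave it alone.
- sugar_jar: White closed sugar jar on the counter, 68 mm across, 95 mm high, origin under its centre. Leave it alone.
Things that resemble listed ones, but are neither listed nor needed, are in the scene too. What is shaped like the clamp but pink or purple is not meant.

How it is judged:
By the outcome, as a careful person would: the job done as asked, in the order asked, and still so for the second after the job is handed in, with the robot touching nothing.
It also fails if it takes over 69 s, if anything falls off the work surface, if the arm or the gripper's body presses on something with over 40 N, if the wrist force passes 120 N, or if a joint passes its speed limit or range.

## Working session

There is one attempt and no reset: what is moved stays moved. The work goes in short steps, each a Python script; the robot and the scene stay as the last script left them, time stands still between calls to the robot, and variables do not carry over. Pictures are saved under pics/ and viewed, at most 10 in all, crops included, and the job is handed in when it is done.

```bash
ls; mkdir -p pics; cat > h.py <<'E'
import numpy as np, cv2
from station import env, monitor, imaging, spotter
from scipy.spatial.transform import Rotation as R
def cloud(cam,depth):
    p=imaging.camera_params(cam); h,w=depth.shape
    v,u=np.mgrid[0:h,0:w].astype(float)
    xd=(u-p["cx"])/p["fx"]; yd=(v-p["cy"])/p["fy"]; x,y=xd.copy(),yd.copy()
    for _ in range(15):
        s=1+p["k1"]*(x*x+y*y); x,y=xd/s,yd/s
    P=np.stack([x*depth,y*depth,depth],-1)
    W=(P-np.array(p["t"]))@np.array(p["R"])
    W[depth<=0]=np.nan
    return W
E
python3 - <<'E'
from h import *
for c in("scene","top"):
    im,d=imaging.snapshot(c); W=cloud(c,d)
    cv2.imwrite(f"pics/{c}0.png",im[:,:,::-1]); np.save(f"{c}0.npy",W)
    for l in("clamp","bolt","lever","lever_tip","lever_grip","pin","glass_a","sugar_jar"):
        for r in spotter.masks_of(c,l)[:3]:
            m=r["pixels"]; print(c,l,round(r["conf"],2),(np.array(r["point"])*[384,512]).round(),m.sum(),np.nanmedian(W[m],0).round(), np.nanmax(W[m][:,2]).round())
    p=imaging.camera_params(c); print(c, (-np.array(p["R"]).T@np.array(p["t"])).round(),np.array(p["R"]).round(2).tolist())
print(monitor.read_state())
E
```

```text
pics
scene clamp 0.96 [160. 238.] 436 [ 524. -109.   42.] 48.0
scene clamp 0.94 [198. 126.] 1265 [ 766. -204.   42.] 47.0
scene clamp 0.75 [154. 183.] 927 [ 604. -227.   42.] 47.0
scene bolt 0.9 [149. 245.] 410 [ 519. -103.   82.] 132.0
scene lever 0.77 [140. 244.] 172 [ 522. -103.  113.] 131.0
scene lever_tip 0.73 [139. 243.] 167 [ 522. -103.  111.] 131.0
scene lever_tip 0.56 [150. 246.] 348 [ 520. -103.   84.] 132.0
scene lever_grip 0.74 [139. 244.] 198 [ 522. -103.  108.] 131.0
scene pin 0.78 [148. 245.] 378 [ 520. -103.   85.] 132.0
scene glass_a 0.85 [206. 244.] 1260 [629.   4.  87.] 120.0
scene glass_a 0.61 [177. 324.] 1211 [464.  74.  88.] 120.0
scene glass_a 0.57 [140. 243.] 221 [ 521. -104.  110.] 132.0
scene [896. 285. 667.] [[-0.7, 0.71, 0.01], [0.57, 0.57, -0.59], [-0.43, -0.41, -0.8]]
top clamp 0.94 [101. 352.] 1027 [ 758. -213.   43.] 50.0
top clamp 0.81 [173. 363.] 1010 [ 596. -233.   44.] 50.0
top clamp 0.8 [216. 319.] 703 [ 503. -130.   44.] 52.0
top bolt 0.75 [211. 314.] 226 [ 512. -105.   93.] 134.0
top lever 0.63 [209. 312.] 121 [ 514. -106.  129.] 134.0
top lever
[... 429 characters left out ...]

{'time': 0.9, 'q': array([-9.99924725e-01,  3.58573402e-01,  1.18882471e-02,  3.71055503e-05,
       -1.22410576e+00, -2.88106870e-01]), 'joint_velocities': array([ 0.00064499, -0.00033076,  0.00070338, -0.0005949 ,  0.00124044,
        0.00080772]), 'tau': array([-9.96822528e-04, -5.82352138e+01,  2.93291867e+01,  7.00234786e+00,
        1.24748956e-02, -2.68087899e-07]), 'tool_pos': array([ 188.29854626, -648.17832112,  226.58002559]), 'eef_rot': array([-1.40918062e-01,  9.90021262e-01, -9.72770576e-06, -1.47366721e-05]), 'contact_force': array([-0.99080415,  0.23487059, -0.21408051]), 'moment': array([0.04486424, 0.03516642, 0.00192371]), 'grip_force': 0.0, 'opening': 0.9992069247336638}
```

```bash
python3 - <<'E'
import cv2,numpy as np
a=cv2.imread("pics/top0.png")[160:260,250:380]; b=cv2.imread("pics/scene0.png")[110:190,200:300]
a=cv2.resize(a,(780,600),interpolation=cv2.INTER_CUBIC);cv2.imwrite("pics/topc.png",a)
cv2.imwrite("pics/scenec.png",cv2.resize(b,(750,600),interpolation=cv2.INTER_CUBIC))
E
```

```text
(no output)
```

View pics/topc.png

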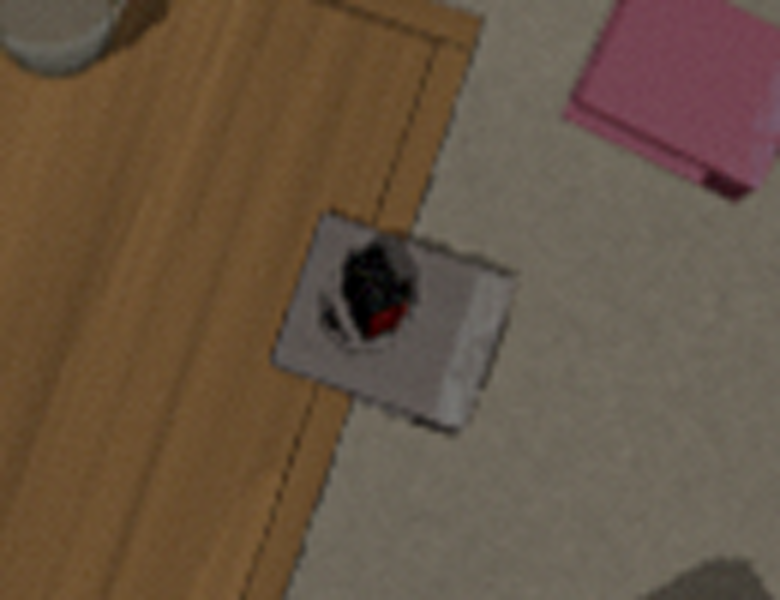

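View pics/scenec.png

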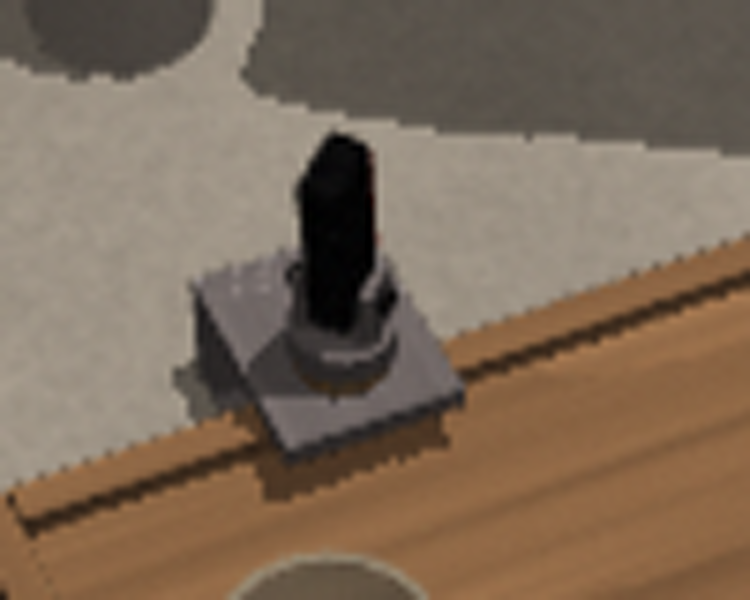

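View pics/top0.png

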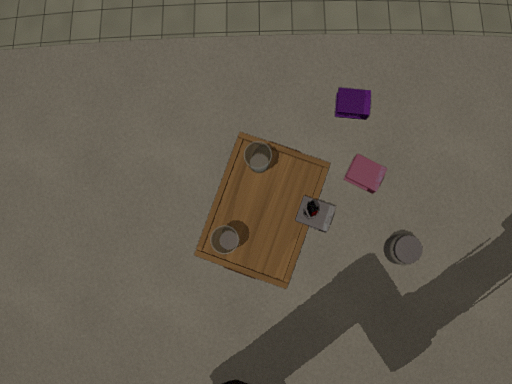

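The pictures show the real grey clamp at about (row 212, col 314) in the top view. The lever is upright, with red near crop (385,318) in top and (372,200) in scene. Next I measure the orientation.

```bash
python3 - <<'E'
from h import *
for c,(r0,r1,c0,c1) in {"top":(196,226,298,326),"scene":(122,172,225,262)}.items():
    im=cv2.imread(f"pics/{c}0.png").astype(int); W=np.load(f"{c}0.npy")
    s=np.zeros(im.shape[:2],bool); s[r0:r1,c0:c1]=1
    X=W; b,g,r=im[...,0],im[...,1],im[...,2]
    red=s&(r>60)&(r>2.5*g)&(r>2.5*b) if c=="top" else s&(r>50)&(r>2*g)&(X[...,2]>70)
    print(c,"red",np.c_[np.argwhere(red),X[red].round()].tolist())
    top=s&(X[...,2]>122); P=X[top]
    print("top",len(P),P.mean(0).round(1),cv2.minAreaRect(P[:,:2].astype(np.float32)))
    if c=="top": print(np.c_[np.argwhere(top),P.round()].astype(int).tolist())
    # heights map
    print("\n".join(" ".join(f"{v:4.0f}" for v in np.nan_to_num(row)) for row in X[r0:r1:(1 if c=="top" else 2),c0:c1:(1 if c=="top" else 2),2]))
    # clamp top plane
    m=np.zeros_like(s); m[140 if c=="scene" else 190:240 if c=="top" else 185, 220 if c=="scene" else 290:345 if c=="top" else 270]=1
    m&=(abs(X[...,2]-44)<4); P=X[m]; print("clamp",cv2.minAreaRect(P[:,:2].astype(np.float32)),np.median(P[:,2]))
E
```

```text
top red [[211.0, 317.0, 508.0, -117.0, 123.0], [212.0, 314.0, 506.0, -110.0, 126.0]]
top 89 [ 517.2 -107.   129.6] ((517.6532592773438, -106.8696060180664), (25.49188995361328, 13.920184135437012), 21.329235076904297)
[[200, 311, 531, -105, 126], [200, 312, 530, -107, 128], [200, 313, 531, -109, 126], [201, 309, 528, -101, 128], [201, 310, 529, -103, 126], [201, 311, 528, -105, 128], [201, 312, 528, -107, 131], [201, 313, 528, -109, 128], [202, 308, 526, -99, 129], [202, 309, 526, -100, 132], [202, 310, 526, -103, 127], [202, 311, 526, -105, 129], [202, 312, 526, -107, 129], [202, 313, 526, -108, 132], [202, 314, 526, -111, 127], [203, 308, 524, -98, 134], [203, 309, 524, -101, 129], [203, 310, 524, -102, 133], [203, 311, 524, -104, 133], [203, 312, 524, -107, 129], [203, 313, 524, -109, 128], [203, 314, 524, -111, 129], [204, 309, 522, -100, 130], [204, 310, 522, -102, 131], [204, 311, 522, -105, 128], [204, 312, 522, -107, 129], [204, 313, 522, -108, 132], [204, 314, 522, -110, 131], [204, 315, 522, -113, 129], [205, 308, 520, -98, 128], [205, 309, 520, -100, 128], [205, 310, 520, 
[... 7881 characters left out ...]
  25
  -3    5   11    9   43   44   44   42   51   52   53   52   50   44   43   44   40   43   25
   0   -2    5    4   40   42   42   43   44   44   46   42   44   43   42   44   42   42   43
  -2    0    2    4   28   43   42   46   43   42   43   43   42   42   42   40   39   36   16
   3   25   26   27   27   39   44   43   44   43   43   42   41   41   37   17   17   19   17
  27   26   29   28   28   26   43   43   42   41   38   36   36   17   17   17   18   17   18
  28   27   24   22   20   17   35   40   36   33   18   16   19   18   19   16   16   19   19
clamp ((509.1197509765625, -119.81888580322266), (78.15516662597656, 60.11224365234375), 68.34681701660156) 42.85520029854241
```

```bash
cat >> h.py <<'E'
def down(yaw):
    c,s=np.cos(yaw),np.sin(yaw)
    return R.from_matrix(np.array([[c,s,0],[s,-c,0],[0,0,-1]])).as_quat()
def yaw_of(st):
    m=R.from_quat(st["eef_rot"]).as_matrix(); return np.arctan2(m[1,0],m[0,0])
E
python3 - <<'E'
from h import *
from scipy.optimize import least_squares
for c,(r0,r1,c0,c1) in {"top":(196,226,298,326),"scene":(122,172,225,262)}.items():
    W=np.load(f"{c}0.npy")[r0:r1,c0:c1]; 
    for lo,hi in((54,66),):
        m=(W[...,2]>lo)&(W[...,2]<hi); P=W[m]
        # outer boundary: cells adjacent to clamp-level, keep farthest per direction
        c0_=np.array([512,-106.])
        for _ in range(10):
            d=P[:,:2]-c0_; a=np.floor(np.degrees(np.arctan2(d[:,1],d[:,0]))/15); r=np.hypot(*d.T)
            B=np.array([P[a==k][np.argmax(r[a==k]),:2] for k in np.unique(a) if r[a==k].max()>13])
            f=least_squares(lambda q:np.hypot(*(B-q).T)-16.5,c0_,loss="soft_l1"); c0_=f.x
        print(c,len(B),c0_,abs(f.fun).max(), "median top z",np.median(P[:,2]))
st=monitor.read_state(); print(yaw_of(st))
for y in(0.38,0.38+np.pi):
    q=env.solve_ik([512,-107,150],down(y)); print(y,q)
    q=env.solve_ik([512,-107,150],down(y-.5)); print(y-.5,q)
E
```

```text
top 16 [ 514.04732611 -108.46112265] 1.23536725512146 median top z 60.50683706225062
scene 15 [ 513.17666245 -109.45596573] 0.5984377603904054 median top z 59.67424386283226
-2.8588153148755624
0.38 [ 0.16942674  0.17533246 -0.42824561  0.         -0.96721826  1.78136959]
-0.12 [ 0.16942674  0.17533246 -0.42824561  0.         -0.96721826  1.28136959]
3.521592653589793 [ 0.16942674  0.17533246 -0.42824561  0.         -0.96721826 -1.36022307]
3.021592653589793 [ 0.16942674  0.17533246 -0.42824561  0.         -0.96721826 -1.86022307]
```

```bash
python3 - <<'E'
from h import *
def S(n=5):
    L=[]
    for _ in range(n): L.append(monitor.read_state()); env.wait(0.02)
    f=np.array([s["contact_force"] for s in L]);m=np.array([s["moment"] for s in L])
    s=L[-1]; print(round(s["time"],2),s["tool_pos"].round(2),round(yaw_of(s),4),"F",f.mean(0).round(2),"M",m.mean(0).round(3),"sd",m.std(0).round(4),round(s["opening"],3),s["grip_force"])
env.goto([513.6,-109,170],down(.38)); S()
env.move_linear([513.6,-109,91],max_speed=120); S()
env.grasp(25); S()
env.wait(.3);S()
q=monitor.read_state()["q"].copy()
q[5]-=.15; env.move_joints(q); S(); env.wait(.2);S()
E
```

```text
3.23 [ 513.62 -109.53  170.03] 0.3786 F [ 0.07 -0.17 -0.14] M [-0.137  0.151 -0.014] sd [0.03   0.0268 0.0336] 1.001 0.0
4.12 [ 514.3  -109.01   91.85] 0.3801 F [ 0.16 -0.12 -0.07] M [-0.125  0.133 -0.002] sd [0.018  0.0157 0.017 ] 1.002 0.0
5.34 [ 513.7  -109.24   91.02] 0.3799 F [ 1.02 -2.34 -0.69] M [-1.215 -0.233 -0.031] sd [0.0479 0.0289 0.0533] 0.158 24.975511729717255
5.72 [ 513.69 -109.15   91.03] 0.38 F [ 1.7  -3.77 -1.18] M [-1.714 -0.416 -0.031] sd [0.0312 0.0328 0.0219] 0.158 24.974901974201202
6.08 [ 513.76 -109.38   90.95] 0.23 F [ 1.81 -5.45 -2.49] M [-2.228 -0.695 -0.037] sd [0.015  0.032  0.0252] 0.16 24.972391426563263
6.36 [ 513.77 -109.36   90.96] 0.2301 F [ 2.14 -5.07 -2.43] M [-2.224 -0.693 -0.045] sd [0.0245 0.0291 0.0255] 0.157 24.972487092018127
```

```bash
cat >> h.py <<'E'
def S(n=5,pr=True):
    L=[]
    for _ in range(n): L.append(monitor.read_state()); env.wait(0.01)
    f=np.mean([s["contact_force"] for s in L],0);m=np.mean([s["moment"] for s in L],0)
    s=L[-1]
    if pr: print(round(s["time"],2),s["tool_pos"].round(2),round(yaw_of(s),4),"F",f.round(2),"M",m.round(3),round(s["opening"],3))
    return f,m,yaw_of(s)
def turn(xy,yaw,z0=91,y0=.38):
    q=env.solve_ik([xy[0],xy[1],z0-.8*(y0-yaw)],down(yaw)); env.move_joints(q)
E
python3 - <<'E'
from h import *
xy=np.array([513.8,-109.6])
for y in(0,-.4,-.8,-1.2,-1.4):
    turn(xy,y); env.wait(.15); f,m,_=S(10)
    xy=xy+.1*f[:2].clip(-8,8)   # comply with side force
print(xy)
E
```

```text
6.93 [ 513.86 -109.95   90.75] 0.0002 F [ 1.61 -5.72 -1.29] M [-2.338 -0.532 -0.038] 0.162
7.63 [ 513.74 -110.81   90.41] -0.3999 F [ 0.88 -6.75 -0.95] M [-2.944 -0.273 -0.046] 0.16
8.33 [ 513.29 -111.64   90.06] -0.8 F [-0.73 -7.37  0.54] M [-3.048  0.271 -0.036] 0.156
9.03 [ 512.63 -112.32   89.7 ] -1.2002 F [-2.54 -6.1   2.61] M [-2.573  1.035 -0.054] 0.156
9.57 [ 512.19 -112.64   89.5 ] -1.4002 F [-2.94 -4.21  3.63] M [-1.731  1.356 -0.068] 0.159
[ 513.42875763 -112.61491749]
```

```bash
python3 - <<'E'
from h import *
for xy in((513.5,-110.5),(513.5,-109.)):
    turn(xy,-1.42); env.wait(.15); S(10)
E
```

```text
10.06 [ 511.95 -111.48   89.5 ] -1.42 F [-2.11 -7.54  2.68] M [-3.017  1.161  0.018] 0.16
10.54 [ 511.81 -110.46   89.5 ] -1.42 F [ -2.07 -10.62   2.41] M [-4.056  1.078  0.031] 0.157
```

```bash
python3 - <<'E'
from h import *
for xy in((511.6,-110.3),):
    turn(xy,-1.43); env.wait(.15); S(10)
xy=(511.6,-110.3); out=[]
y=-1.46
base=None
hist=[]
while y>-2.86:
    turn(xy,y); env.wait(.06); f,m,a=S(16,False); t=monitor.read_state()["time"]
    print(round(t,2),round(a,4),m[2].round(3),f.round(1))
    hist.append(m[2]); b=np.median(hist[:4])
    if m[2]-b>.10 : break
    y-=.06
E
```

```text
11.03 [ 511.47 -110.89   89.62] -1.4299 F [ 1.43 -7.1  -1.36] M [-2.614 -0.357  0.04 ] 0.161
11.47 -1.46 -0.028 [ 1.3 -7.1 -0.9]
11.92 -1.52 -0.058 [ 0.8 -7.2 -0.7]
12.36 -1.5801 -0.056 [ 1.  -7.2 -0.7]
12.8 -1.6401 -0.058 [ 0.6 -7.  -0.6]
13.24 -1.7001 -0.061 [ 0.5 -7.1 -0.4]
13.68 -1.7601 -0.068 [ 0.1 -6.7 -0.3]
14.12 -1.8202 -0.061 [ 0.1 -6.9 -0.2]
14.57 -1.8801 -0.061 [-0.2 -6.6  0.3]
15.01 -1.9401 -0.061 [-0.3 -6.4  0.3]
15.45 -2.0001 -0.053 [-0.5 -6.2  0.5]
15.89 -2.0601 -0.056 [-0.6 -6.1  0.6]
16.33 -2.1202 -0.052 [-0.6 -6.   0.7]
16.77 -2.1802 -0.054 [-0.9 -6.   0.8]
17.22 -2.2402 -0.058 [-1.  -5.6  1.1]
17.66 -2.3 0.025 [-1.1 -5.6  1.4]
18.1 -2.3597 0.149 [-1.5 -5.1  1.8]
```

Snug at θ≈0.07 rad: the slope of about 2 N m/rad shows on the last two points. Now I release the lever, check how it stands, and fold it from the red side.

```bash
python3 - <<'E'
from h import *
S(16)
env.open_jaws()
y=-2.36; ax=np.array([511.8,-110.]); e=np.array([np.cos(y),np.sin(y)]); pz=73.; h=9.5
P=lambda cx,cz:[*(ax+(cx-h)*e),pz+cz]   # front-bottom corner at (cx,cz) from the pin
env.move_linear(P(h,80),max_speed=150,orientation=down(y)); env.grasp(20)
im,d=imaging.snapshot("top"); W=cloud("top",d)
r=spotter.masks_of("top","lever"); print([(a["conf"],np.nanmedian(W[a["pixels"]],0).round()) for a in r[:2]])
env.move_linear(P(-35,80)); env.move_linear(P(-35,40)); S(8)
for phi in np.r_[-.1,np.arange(.15,1.5,.2),1.5,1.571]:
    s=40; env.move_linear(P(s*np.sin(phi)-12*np.cos(phi),s*np.cos(phi)+12*np.sin(phi)),max_speed=60); print(round(phi,2),end=" "); S(4)
E
```

```text
18.23 [ 510.8  -110.75   88.88] -2.3597 F [-1.3  -5.19  1.93] M [-1.93   0.434  0.139] 0.157
[]
22.53 [543.75 -78.92 113.82] -2.36 F [-0.01 -0.16  0.4 ] M [ 0.02  -0.029 -0.011] 0.004
-0.1 23.03 [529.86 -92.34 111.93] -2.3605 F [-0.13  0.3  -0.  ] M [ 0.051 -0.007  0.007] 0.003
0.15 23.39 [523.12 -99.04 114.56] -2.3601 F [ 1.62  1.62 -0.7 ] M [ 0.695 -0.669  0.029] 0.002
0.35 23.72 [ 517.46 -104.85  114.94] -2.36 F [ 2.55  2.43 -0.73] M [ 0.989 -1.153  0.014] 0.008
0.55 24.04 [ 511.67 -110.79  113.83] -2.3599 F [3.49 2.16 2.09] M [ 0.783 -1.285  0.012] 0.007
0.75 24.37 [ 505.91 -116.59  110.95] -2.3598 F [3.33 0.39 4.31] M [ 0.196 -1.119 -0.005] 0.004
0.95 24.69 [ 500.54 -121.81  106.41] -2.3597 F [ 2.43 -1.44  5.33] M [-0.504 -0.908  0.028] 0.008
1.15 25.02 [ 495.92 -126.14  100.46] -2.3599 F [ 2.4  -1.31  5.21] M [-0.698 -0.798  0.055] 0.006
1.35 25.34 [ 492.23 -129.23   93.33] -2.3602 F [ 1.25 -1.9   3.24] M [-0.711 -0.484  0.039] 0.003
1.5 25.63 [ 490.27 -130.82   87.58] -2.3603 F [ 0.39 -1.87  1.86] M [-0.575 -0.222  0.002] 0.001
1.57 25.92 [ 489.79 -131.53   85.05] -2.36 F [ 0.23 -2.12  4.79] M [-0.874  0.071 -0.029] 0.006
```

```bash
python3 - <<'E'
from h import *
p=monitor.read_state()["tool_pos"].copy()
for k in range(8):
    p[2]-=.7; env.move_linear(p,max_speed=10); env.wait(.1); f,m,_=S(6)
    if f[2]>22: break
p[2]=170; env.move_linear(p,max_speed=120)
env.goto([450,-330,230],down(-2.36)); S(4)
for c in("top","scene"):
    im,d=imaging.snapshot(c); W=cloud(c,d)
    r=(slice(170,260),slice(260,370)) if c=="top" else (slice(110,200),slice(190,300))
    cv2.imwrite(f"pics/{c}1.png",cv2.resize(im[r][:,:,::-1],None,fx=5,fy=5,interpolation=cv2.INTER_CUBIC))
    Q=W[r].reshape(-1,3); y=-2.36;e=np.array([np.cos(y),np.sin(y)]);n=np.array([-e[1],e[0]])
    d=Q[:,:2]-[511.8,-110]; a=d@e; b=d@n
    for lo in range(-15,66,10):
        m=(a>lo)&(a<lo+10)&(abs(b)<5)&(Q[:,2]>60); print(c,lo,m.sum(),np.nanmedian(Q[m,2]).round(1) if m.any() else None)
    for l in("glass_a","sugar_jar"): print(l,[np.nanmedian(W[g["pixels"]],0).round() for g in spotter.masks_of(c,l)[:2]])
E
```

```text
26.32 [ 489.74 -131.61   84.86] -2.3598 F [-1.25 -2.5   8.32] M [-0.923  0.27   0.001] -0.002
26.72 [ 489.77 -131.81   84.58] -2.3596 F [-2.23 -3.   12.48] M [-1.036  0.799  0.008] 0.008
27.12 [ 489.89 -131.98   84.35] -2.3594 F [-3.45 -3.31 17.17] M [-1.173  1.328  0.014] 0.005
27.52 [ 489.95 -132.17   84.07] -2.3591 F [-4.97 -3.88 21.14] M [-1.374  1.804  0.02 ] 0.007
27.92 [ 490.07 -132.36   83.85] -2.3589 F [-5.68 -4.31 24.92] M [-1.567  2.278  0.02 ] 0.006
29.68 [ 449.66 -329.73  229.13] -2.3606 F [-0.4   0.42  0.25] M [0.065 0.049 0.008] 0.005
top -15 15 84.5
top -5 35 86.4
top 5 100 654.3
top 15 34 86.0
top 25 26 85.3
top 35 19 83.7
top 45 0 None
top 55 0 None
top 65 0 None
glass_a [array([455.,  81.,  46.]), array([639.,   5.,  68.])]
sugar_jar []
scene -15 39 76.9
scene -5 15 84.0
scene 5 15 84.2
scene 15 13 84.6
scene 25 14 85.4
scene 35 12 84.6
scene 45 9 83.3
scene 55 0 None
scene 65 0 None
glass_a [array([464.,  74.,  88.]), array([630.,   4.,  86.])]
sugar_jar [array([ 440., -293.,   65.])]
```

View pics/scene1.png

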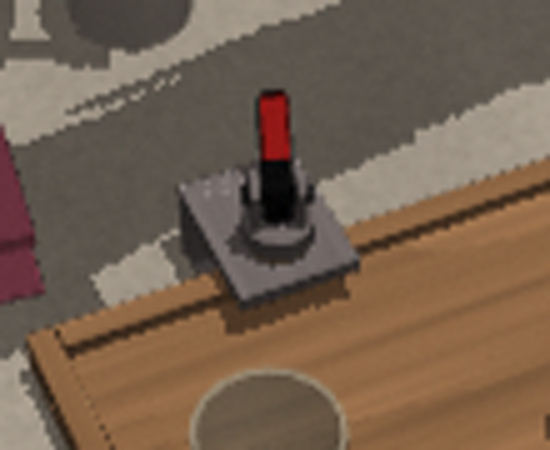

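View pics/top1.png

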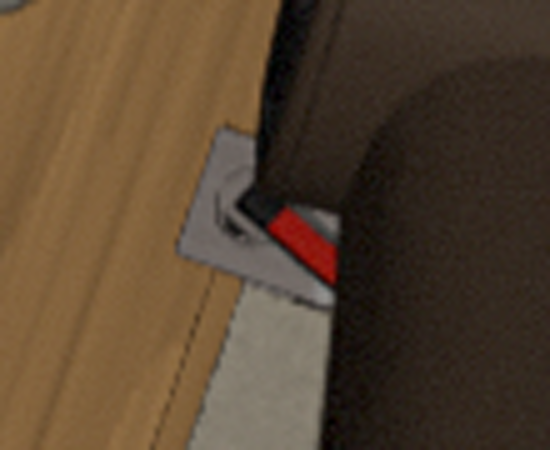

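The pictures show the lever folded flat: its red back faces up at scene crop (273,130), at a level height of about 85 mm. The glasses and jar have not moved, and the robot is clear.

```bash
python3 -c "
from station import env
print(env.hand_in())"
```

```text
the job is handed in; nothing more can be done
None
```

I turned the bolt clockwise to just snug (about 0.07 rad past first contact with the washer, judged by torque), folded the lever flat and let go, then handed the job in at about 30 s; the glasses and sugar jar were not touched.

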